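# Draw the hand lens from its stand and hold it level over the eye print

## Task

Take the hand lens by its handle, draw it out of its sloping stand and turn it so that the glass lies level, either face up. Hold it steady with the glass centred over the print that shows a round eye image (not the striped one), raised about ten centimetres above the table, and finish while still holding it there. Do not set the lens down on the way, and leave the jar, the bottle and the tray where they are.

Things in the scene. Friction and masses are not known exactly. Their poses are not given: they have to be found in the camera images.
- lens: Hand lens, about 110 g: glass in a black rim, 82 mm across, 8 mm thick, on a straight black handle. Origin: centre of the glass. x runs along the handle to its free end, y across it in the plane of the glass, z square to the glass. Thin steel neck from x = 41 mm, handle x = 52 to 170 mm, 22 mm wide (y), 14 mm thick (z). At the start x points about 42 deg below level, to the stand's +x; y is level.
- lens_grip (a point): Point on the handle's axis at x = 80 mm of the lens, about 87 mm above the table at the start. The handle is bare from x = 52 to 116 mm, free to grip across its 22 mm width (fingers on its two y sides, gripper pointing straight down or tilted); beyond 116 mm it stands in the stand's pocket.
- lens_foot (a point): Centre of the handle's free end (x = 170 mm of the lens).
- stand: Fixed grey stand: flat foot 130 x 90 x 12 mm (x, y, z) carrying a pocket that slopes 45 deg, its mouth looking up and to the stand's -x (towards the robot, give or take 0.4 rad). Origin: centre of the underside. Pocket 54 mm deep, 26 x 16.5 mm inside, 5 mm walls, top edge 73 mm up. The handle comes out only along the slope: up and to -x in equal parts.
- stand_seat (a point): Centre of the pocket's bottom, 25 mm above the table, where the handle's end rests at the start.
- print_round: Fixed white card 110 x 110 x 4 mm flat on the table, with one round reddish-brown eye image 72 mm across in its middle. Origin: centre of the underside; z up. The stand and the two cards lie side by side in any order.
- print_bars: Fixed white card of the same size with six parallel black bars; not the one wanted. Origin: centre of the underside.
- lens_jar: Bystander: loose dark round jar with a ribbed grey lid, 80 mm across, 70 mm high. Origin: centre of the underside.
- drop_bottle: Bystander: loose small white bottle, 30 mm across, 75 mm high. Origin: centre of the underside.
- tray: Bystander: loose shallow open steel tray 100 x 160 x 22 mm. Origin: centre of the underside.
Mind the look-alikes: they are no part of the job. Leave any blue or purple look-alike of the print_round alone.

How it is judged:
By the outcome, as a careful person would: the job done as asked, in the order asked, and still so for the second after the job is handed in, while the arm keeps its last pose, push and grip.
It also fails if it takes over 43 s, if anything falls off the work surface, if the arm or the gripper's body presses on something with over 40 N, if the wrist force passes 120 N, or if a joint passes its speed limit or range.

## Robot

A 6-joint arm with a two-finger parallel gripper is mounted at the origin on the work surface. World frame = base frame: x ahead of the robot, y to its left, z up, the work surface at z = 0. Lengths are in m, angles in rad, forces in N, time in s.
With the tool pointing down it reaches from about 0.325 to 0.775 m from the base axis. Payload 5.5 kg.
Tool frame: the origin (TCP) lies at the very end of the fingers, on their centre line; the grasp point (between the pads) lies 19 mm behind it; y points along the fingers, z is the direction in which the jaws open and shut, and the axes are right-handed (so a half turn about y gives the same grasp; the last joint's range is limited). The gripper opens to 88 mm and grips with 3 to 60 N. Pads are 20 mm wide; open, the fingers measure 115 mm over their backs; the gripper's body (75 mm by 178 mm) begins 61 mm behind the grasp point.
Start: joints at [-0.057, 0.091, 1.231, -0, 1.82, -0.057], TCP at [0.6, -0, 0.223] pointing down, gripper open.
Joint ranges: [-2.87, 2.87], [-0.86, 2.18], [0.17, 2.46], [-1.51, 4.65], [0.06, 2.69], [-2.65, 2.65]. Speed limits (rad/s): [2.57, 2.57, 3.01, 3.14, 3.14, 3.14].

## Interface

Orientations are given as a 3x3 rotation matrix whose columns are the frame's x, y, z axes.
In Python, from plant import env, fingers, imaging, ticket gives the robot as it stands. Calls block until the motion is done:
- env.move_pose(position, orientation): joint-space move of the TCP to a pose.
- env.move_linear(position, rotation=None, velocity=0.15): straight line of the TCP; rotation=None keeps the orientation; velocity is the mean speed in m/s.
- env.set_joints(angles): joint-space move.
- fingers.gripper_to(opening, effort=None): finger opening in m; effort is the grip in N (None keeps the last); returns when the fingers have stopped.
- env.pause(seconds).
- env.ik(position, orientation): joint angles nearest the present ones, or None.
- env.get_obs(): the state.
- imaging.read_camera(name): name is "scene" or "side" or "wrist"; returns (picture, depth): 420x560x3 uint8, red, green, blue; 420x560 float32, m along the optical axis (not along the pixel's ray), 0 where there is no reading.
- imaging.camera_model(name): a dict with "intrinsics" (3x3 intrinsics, pixels), "R" (3x3) and "t" (3): a world point X has camera coordinates R X + t; the wrist camera has in their place "T_tool_cam" (4x4, takes a point from camera to tool coordinates, whose origin is the TCP and whose axes are the tool frame's). Camera axes: x right, y down, z forward; pixel columns grow to the right and rows downward; lengths in m; the calibration is good to about 2 mm. A picture is of the moment at which its call begins: read the wrist's pose just before it. camera_model takes no time and is no camera call.
A pose or a line that the arm cannot do raises env.IKError and nothing moves.
- ticket.hand_in(): hands the job in, once; it reports no verdict.
The state is a dict: "clock": time; "joint_pos": joint angles; "joint_velocities": joint speeds; "tau": joint torques, N m; "ee_pos": TCP position; "ee_rot": TCP orientation; "contact_force": force on the tool from outside, world axes, zero at the start; "ft_torque": the same for the moment, N m; "opening": finger opening in m.
Only numpy, scipy, OpenCV 4.12 (cv2) and the standard library are available. Lean on these libraries where they do the work, as an engineer would, in place of code of your own. Each camera call takes 0.05 s, during which the arm holds its last target.

## Working session

There is one attempt and no reset: what is moved stays moved. The work goes in short steps, each a Python script; the robot and the scene stay as the last script left them, time stands still between calls to the robot, and variables do not carry over. Pictures are saved under pics/ and viewed, and the job is handed in when it is done.

```bash
ls; mkdir -p pics; cat > h.py <<'E'
import numpy as np, cv2
from plant import env, fingers, imaging, ticket
def save(n,p): cv2.imwrite(f'pics/{n}.png',p[:,:,::-1])
def world(cam,depth,u,v,z=None,obs=None):
    m=imaging.camera_model(cam);K=np.array(m['intrinsics'])
    u=np.asarray(u,float);v=np.asarray(v,float)
    r=np.stack([(u-K[0,2])/K[0,0],(v-K[1,2])/K[1,1],np.ones_like(u)],-1)
    if 'R' in m:
        R=np.array(m['R']).T;o=-R@np.array(m['t'])
    else:
        T=np.array(m['T_tool_cam']);Rt=np.array(obs['ee_rot']);R=Rt@T[:3,:3];o=Rt@T[:3,3]+np.array(obs['ee_pos'])
    d=r@R.T
    if z is not None: return o+d*((z-o[2])/d[...,2])[...,None]
    return o+d*np.asarray(depth)[...,None]
E
python3 - <<'E'
from h import *
o=env.get_obs();print(o['clock'],o['ee_rot'])
for c in ['scene','side','wrist']:
    p,d=imaging.read_camera(c);save(c+'0',p);np.savez(f'{c}0.npz',p=p,d=d)
    m=imaging.camera_model(c);print(c,{k:np.round(v,3).tolist() for k,v in m.items()})
E
```

```text
pics
0.0 [[ 1.82859722e-05 -1.98019908e-03  9.99998039e-01]
 [-9.99999993e-01  1.19635337e-04  1.85229102e-05]
 [-1.19671782e-04 -9.99998032e-01 -1.98019688e-03]]
scene {'intrinsics': [[405.93, 0.0, 280.511], [0.0, 405.93, 208.195], [0.0, 0.0, 1.0]], 'R': [[0.267, 0.964, -0.011], [0.605, -0.176, -0.777], [-0.75, 0.201, -0.63]], 't': [-0.269, -0.245, 1.412]}
side {'intrinsics': [[386.799, 0.0, 278.9], [0.0, 386.799, 205.355], [0.0, 0.0, 1.0]], 'R': [[0.832, -0.555, 0.001], [-0.343, -0.515, -0.785], [0.437, 0.653, -0.619]], 't': [-0.405, 0.353, 0.82]}
wrist {'intrinsics': [[356.451, 0.0, 281.724], [0.0, 356.451, 207.158], [0.0, 0.0, 1.0]], 'T_tool_cam': [[-0.0, 0.959, 0.282, -0.076], [0.001, -0.282, 0.959, -0.163], [1.0, 0.0, -0.001, 0.001], [0.0, 0.0, 0.0, 1.0]]}
```

View pics/scene0.png

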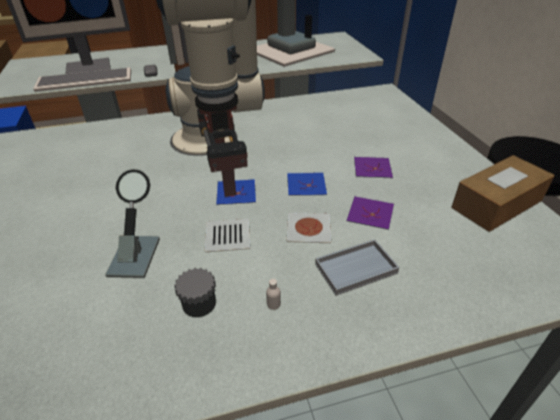

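View pics/side0.png

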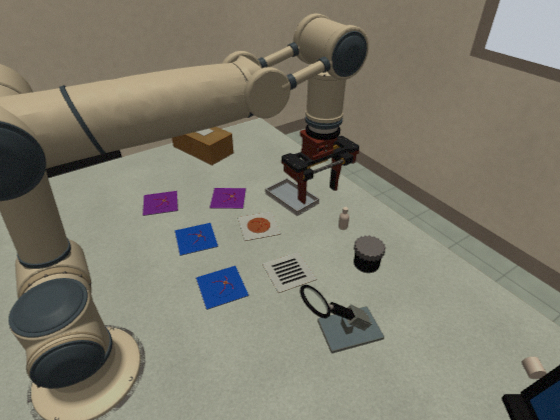

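View pics/wrist0.png

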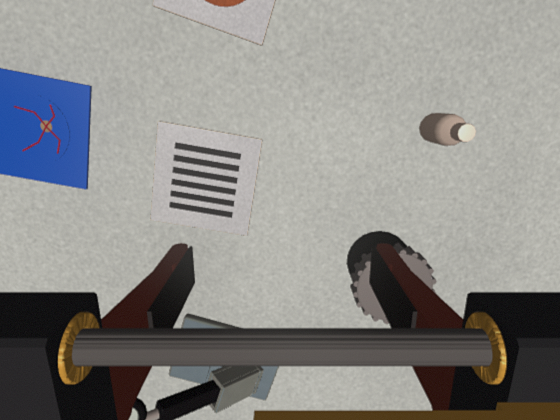

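The scene view shows the lens ring at (133,186), its handle at (130,222) and the stand foot at (133,256). The bars card is at (228,236) and the round print at (308,227). The blue and purple cards are decoys.

```bash
python3 - <<'E'
from h import *
for c in ['scene','side']:
    D=np.load(c+'0.npz');p=D['p'].astype(int);d=D['d']
    r,g,b=p[...,0],p[...,1],p[...,2]
    # red print
    m=((r-b>60)&(r-g>40)).astype(np.uint8)
    win=np.zeros_like(m)
    if c=='scene': win[210:245,285:335]=1
    else: win[210:240,240:280]=1
    n,l,s,ce=cv2.connectedComponentsWithStats(m*win)
    i=1+np.argmax(s[1:,4]);cnt=cv2.findContours((l==i).astype(np.uint8),0,2)[0][0][:,0]
    W=world(c,None,cnt[:,0],cnt[:,1],z=.004);
    (cx,cy),rad=cv2.minEnclosingCircle(W[:,:2].astype(np.float32));print(c,'round',cx,cy,rad*2,W[:,:2].mean(0))
    big=cv2.resize(D['p'][110:290,80:240] if c=='scene' else D['p'][260:360,280:400],None,fx=4 if c=='scene' else 5,fy=4 if c=='scene' else 5,interpolation=cv2.INTER_CUBIC)
    save(c+'crop',big[:600,:800])
    # dark
    m=(p.max(2)<60)
    win=np.zeros_like(m)
    if c=='scene': win[160:255,105:160]=1
    else: win[275:330,295:362]=1
    v,u=np.nonzero(m&win&(d>0));X=world(c,d[v,u],u,v)
    k=X[:,2]>.05; X=X[k];u=u[k];v=v[k];print(len(X))
    np.savez(c+'dark.npz',X=X,u=u,v=v)
    q=X[:,2]; 
    for a in np.arange(.05,.24,.01):
        s=X[(q>=a)&(q<a+.01)]
        if len(s):print(round(a,3),len(s),np.round(s.mean(0),4),np.round(s.std(0),4))
E
```

```text
scene round 0.545698881149292 0.20266492664813995 0.06544476002454758 [0.54955407 0.19996201]
409
0.05 12 [ 0.5408 -0.2136  0.0554] [0.0048 0.0015 0.0027]
0.06 13 [ 0.5293 -0.2208  0.0668] [0.0049 0.0077 0.0034]
0.07 55 [ 0.5213 -0.2229  0.0752] [0.0041 0.0062 0.0028]
0.08 65 [ 0.5111 -0.2207  0.0848] [0.0045 0.0062 0.003 ]
0.09 59 [ 0.5005 -0.2164  0.0955] [0.005 0.006 0.003]
0.1 54 [ 0.4907 -0.2144  0.1048] [0.0036 0.0059 0.0027]
0.11 8 [ 0.4703 -0.2057  0.1183] [0.0034 0.009  0.0011]
0.12 36 [ 0.4658 -0.208   0.1243] [0.0084 0.0213 0.0029]
0.13 21 [ 0.456  -0.1993  0.1343] [0.0113 0.0323 0.0026]
0.14 23 [ 0.4447 -0.199   0.1444] [0.0123 0.0349 0.0033]
0.15 22 [ 0.4355 -0.1914  0.1554] [0.0106 0.03   0.0028]
0.16 39 [ 0.4224 -0.1942  0.1654] [0.0065 0.0166 0.0025]
0.17 2 [ 0.4221 -0.1899  0.1707] [0.0006 0.001  0.0006]
side round 0.5445350408554077 0.2011166214942932 0.06851885467767715 [0.54757093 0.19939448]
508
0.05 28 [ 0.5259 -0.2478  0.0554] [0.0073 0.0029 0.0029]
0.06 50 [ 0.5232 -0.2364  0.0655] [0.0072 0.0094 0.0028]
0.07 50 [ 0.5128 -0.2306  0.075 ] [0.0081 0.0055 0.0032]
0.08 42 [ 0.5023 -0.2267  0.0848] [0.0076 0.0057 0.0028]
0.09 47 [ 0.4924 -0.2243  0.0948] [0.0069 0.0057 0.0027]
0.1 61 [ 0.4808 -0.2197  0.1049] [0.0064 0.0061 0.0029]
0.11 16 [ 0.4703 -0.2119  0.1167] [0.0061 0.0079 0.0038]
0.12 36 [ 0.4602 -0.2113  0.1246] [0.0078 0.0203 0.0028]
0.13 30 [ 0.4468 -0.2135  0.1351] [0.0118 0.0324 0.0031]
0.14 35 [ 0.4337 -0.2144  0.1454] [0.012  0.0331 0.0028]
0.15 37 [ 0.423  -0.2138  0.155 ] [0.01   0.0275 0.0028]
0.16 72 [ 0.4144 -0.2004  0.1659] [0.0059 0.0156 0.0026]
0.17 4 [ 0.414  -0.1904  0.1705] [0.0016 0.0028 0.0003]
```

View pics/scenecrop.png

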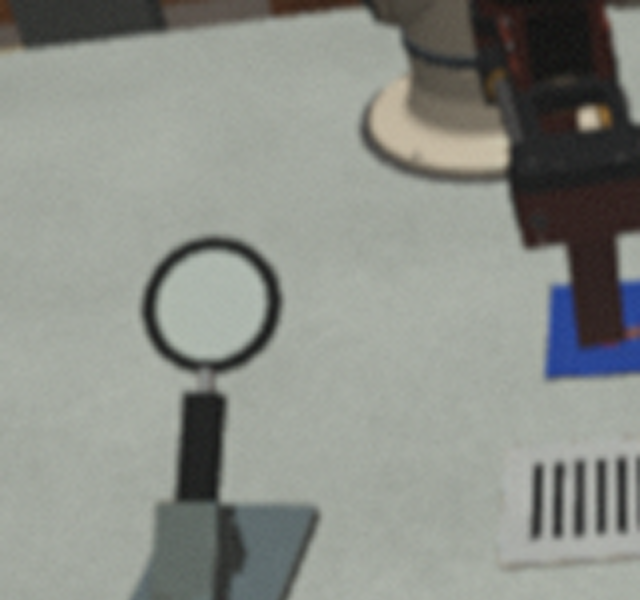

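View pics/sidecrop.png

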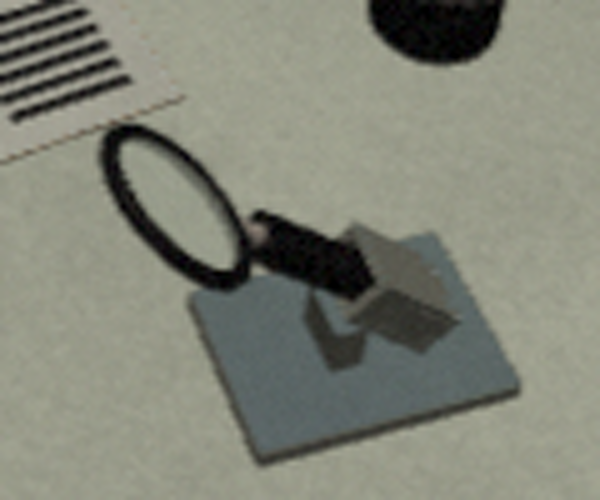

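```bash
python3 - <<'E'
from h import *
q=np.array([(190,297),(262,455),(518,388),(435,235)])/5.+[280-.4,260-.4]
W=world('side',None,q[:,0],q[:,1],z=.012);print(np.round(W,4))
for a,b in [(0,1),(1,2),(2,3),(3,0)]: e=W[b]-W[a];print('edge',np.linalg.norm(e),np.arctan2(e[1],e[0]))
print('stand centre',W.mean(0))
def ray(c,u,v):
    m=imaging.camera_model(c);R=np.array(m['R']).T;o=-R@np.array(m['t'])
    K=np.array(m['intrinsics']);r=R@np.linalg.solve(K,[u,v,1.]);return o,r/np.linalg.norm(r)
L={};E={}
for c,win in [('scene',(105,165,160,205)),('side',(297,274,331,320))]:
    D=np.load(c+'0.npz');p=D['p'];m=(p.max(2)<75).astype(np.uint8)
    w=np.zeros_like(m);x0,y0,x1,y1=win;w[y0:y1,x0:x1]=1;m2=m*w
    n,l,s,ce=cv2.connectedComponentsWithStats(m2,connectivity=8);i=1+np.argmax(s[1:,4])
    cnt=cv2.findContours((l==i).astype(np.uint8),cv2.RETR_CCOMP,cv2.CHAIN_APPROX_NONE)
    el=[cv2.fitEllipse(k) for k in cnt[0] if len(k)>20];print(c,s[i],el)
    E[c]=[e for e in el]
    hole=[k for k,h in zip(cnt[0],cnt[1][0]) if h[3]>=0 and len(k)>20]
    out=[k for k,h in zip(cnt[0],cnt[1][0]) if h[3]<0 and len(k)>20]
    E[c]=np.mean([cv2.fitEllipse(k)[0] for k in hole+out],0)
    # handle
    hw=(118,206,140,238) if c=='scene' else (331,302,356,320)
    w=np.zeros_like(m);x0,y0,x1,y1=hw;w[y0:y1,x0:x1]=1
    n,l,s,ce=cv2.connectedComponentsWithStats(m*w);i=1+np.argmax(s[1:,4])
    ys,xs=np.nonzero(l==i);ln=cv2.fitLine(np.stack([xs,ys],1).astype(np.float32),2,0,.01,.01).ravel()
    print(c,'handle',s[i],ln);L[c]=ln
o1,r1=ray('scene',*E['scene']);o2,r2=ray('side',*E['side'])
def tri(o1,r1,o2,r2):
    t=np.linalg.lstsq(np.stack([r1,-r2],1),o2-o1,rcond=None)[0];a=o1+t[0]*r1;b=o2+t[1]*r2;return (a+b)/2,np.linalg.norm(a-b)
print('glass centre',tri(o1,r1,o2,r2))
N=[]
for c in L:
    vx,vy,x,y=L[c];o,a=ray(c,x,y);o,b=ray(c,x+vx*10,y+vy*10);n=np.cross(a,b);N.append((n/np.linalg.norm(n),o))
d=np.cross(N[0][0],N[1][0]);d/=np.linalg.norm(d);d*=-np.sign(d[2]);print('axis',d,'slope',np.degrees(np.arcsin(-d[2])),'yaw',np.arctan2(d[1],d[0]))
A=np.array([N[0][0],N[1][0],[0,0,1]]);print('axis point z=.087',np.linalg.solve(A,[N[0][0]@N[0][1],N[1][0]@N[1][1],.087]))
E
```

```text
[[ 0.4806 -0.1729  0.012 ]
 [ 0.4563 -0.2544  0.012 ]
 [ 0.5737 -0.293   0.012 ]
 [ 0.6015 -0.2109  0.012 ]]
edge 0.08510853653246994 -1.860129318847269
edge 0.12357201801559473 -0.31718168362492904
edge 0.0866425857165327 1.2451278573235283
edge 0.1266868348977017 2.8367561319850347
stand centre [ 0.52803047 -0.23277885  0.012     ]
scene [116 170  34  33 209] [((132.51304626464844, 185.85897827148438), (31.391231536865234, 33.31794738769531), 60.87310791015625), ((132.32223510742188, 185.84568786621094), (28.79462242126465, 31.00748062133789), 44.01267623901367)]
scene handle [124 208  12  28 269] [ 8.5025005e-02 -9.9637884e-01  1.2975093e+02  2.2166171e+02]
side [300 285  31  34 281] [((314.9717712402344, 301.2529602050781), (17.849950790405273, 40.32108688354492), 139.07244873046875), ((315.3656311035156, 300.2409362792969), (13.445313453674316, 34.00456237792969), 139.28175354003906)]
side handle [331 302  25  18 254] [  0.9109531    0.41250998 342.19684    311.3504    ]
glass centre (array([ 0.44059081, -0.20197792,  0.13995539]), np.float64(0.0009194797093191614))
axis [ 0.6829541  -0.23709021 -0.69091384] slope 43.70249075107423 yaw -0.334137112016071
axis point z=.087 [ 0.49640349 -0.21904727  0.087     ]
```

```bash
cat >> h.py <<'E'
def rot(yaw,tilt,s=1):
    """finger direction = down, tilted forward (along yaw) by tilt; jaw along s*lateral"""
    h=np.array([np.cos(yaw),np.sin(yaw),0]);l=np.array([-np.sin(yaw),np.cos(yaw),0])
    y=np.sin(tilt)*h-np.cos(tilt)*np.array([0,0,1.]);z=s*l
    return np.stack([np.cross(y,z),y,z],1)
def tcp(g,R): return np.asarray(g)+.019*R[:,1]
YAW=-0.31
h0=np.array([np.cos(YAW),np.sin(YAW),0])
G=np.array([.4964,-.2185,.087])
E
python3 - <<'E'
from h import *
for s in (1,-1):
  for t in (-40,-30,-20,-10,0):
    R=rot(YAW,np.radians(t),s)
    out=[]
    for g in (G-.1*np.array([0,0,-1]),G,G+.085*(np.array([0,0,1])-h0)/2**.5):
        q=env.ik(tcp(g,R),R);out.append(None if q is None else np.round(q,2).tolist())
    print(s,t,out)
    for y in (-.31,0.,.35,.7):
        R=rot(y,np.radians(t+42),s);f=np.array([.546,.201,.1])+.08*np.array([np.cos(y),np.sin(y),0])
        q=env.ik(tcp(f,R),R);print('   ',y,None if q is None else np.round(q,2).tolist())
E
```

```text
1 -40 [[-0.43, 0.53, 0.94, -0.11, 2.37, -1.74], [-0.43, 0.57, 1.06, -0.1, 2.2, -1.72], [-0.44, 0.37, 1.21, -0.11, 2.25, -1.74]]
    -0.31 [0.23, 0.21, 1.35, -0.02, 1.55, -1.03]
    0.0 [0.26, 0.23, 1.33, -0.01, 1.55, -1.31]
    0.35 [0.3, 0.24, 1.31, 0.0, 1.55, -1.62]
    0.7 [0.34, 0.23, 1.32, 0.01, 1.55, -1.93]
1 -30 [[-0.44, 0.39, 1.07, -0.08, 2.21, -1.73], [-0.44, 0.42, 1.2, -0.07, 2.04, -1.71], [-0.45, 0.23, 1.32, -0.08, 2.11, -1.73]]
    -0.31 [0.28, 0.09, 1.5, -0.12, 1.38, -0.97]
    0.0 [0.29, 0.09, 1.49, -0.06, 1.36, -1.28]
    0.35 [0.3, 0.09, 1.49, 0.01, 1.35, -1.63]
    0.7 [0.3, 0.09, 1.49, 0.08, 1.36, -1.98]
1 -20 [[-0.45, 0.24, 1.2, -0.05, 2.05, -1.73], [-0.45, 0.27, 1.34, -0.05, 1.88, -1.72], [-0.46, 0.08, 1.44, -0.06, 1.96, -1.74]]
    -0.31 [0.34, -0.02, 1.64, -0.24, 1.22, -0.87]
    0.0 [0.32, -0.04, 1.65, -0.13, 1.16, -1.22]
    0.35 [0.29, -0.04, 1.66, 0.02, 1.14, -1.64]
    0.7 [0.26, -0.04, 1.65, 0.17, 1.18, -2.05]
1 -10 [[-0.46, 0.09, 1.34, -0.03, 1.89, -1.73], [-0.46, 0.12, 1.49, -0.03, 1.71, -1.72], [-0.48, -0.07, 1.57, -0.03, 1.81, -1.74]]
    -0.31 [0.4, -
[... 1341 characters left out ...]
29, -0.04, 1.66, 0.02, 1.14, 1.5]
    0.7 [0.26, -0.04, 1.65, 0.17, 1.18, 1.09]
-1 -10 [[-0.46, 0.09, 1.34, -0.03, 1.89, 1.41], [-0.46, 0.12, 1.49, -0.03, 1.71, 1.42], [-0.48, -0.07, 1.57, -0.03, 1.81, 1.4]]
    -0.31 [0.4, -0.1, 1.77, -0.4, 1.07, 2.4]
    0.0 [0.35, -0.15, 1.81, -0.22, 0.96, 2.0]
    0.35 [0.28, -0.17, 1.83, 0.04, 0.93, 1.49]
    0.7 [0.22, -0.15, 1.81, 0.3, 1.0, 0.99]
-1 0 [[-0.48, -0.07, 1.49, -0.0, 1.72, 1.4], [-0.48, -0.04, 1.64, -0.0, 1.54, 1.4], [-0.5, -0.23, 1.7, -0.0, 1.67, 1.38]]
    -0.31 [0.46, -0.16, 1.88, -0.61, 0.95, 2.59]
    0.0 [0.39, -0.24, 1.95, -0.37, 0.77, 2.13]
    0.35 [0.28, -0.28, 1.98, 0.08, 0.71, 1.46]
    0.7 [0.17, -0.24, 1.95, 0.48, 0.83, 0.83]
```

```bash
python3 - <<'E'
from h import *
R=rot(YAW,np.radians(-30),1)
fingers.gripper_to(.06,30)
env.move_pose(tcp(G,R)-.11*R[:,1],R)
o=env.get_obs();p,d=imaging.read_camera('wrist');save('wrist1',p);np.savez('wrist1.npz',p=p,d=d,pos=o['ee_pos'],rot=o['ee_rot'])
print(o['clock'],o['ee_pos'],tcp(G,R)-.11*R[:,1],o['opening'],o['contact_force'])
m=imaging.camera_model('wrist');T=np.array(m['T_tool_cam']);K=np.array(m['intrinsics'])
def proj(X):
    t=o['ee_rot'].T@(np.array(X)-o['ee_pos']);c=T[:3,:3].T@(t-T[:3,3]);u=K@c;return u[:2]/u[2]
ax=np.array([*(h0[:2]*np.cos(np.radians(42))),-np.sin(np.radians(42))])
print('proj G',proj(G),'glass',proj(G-.08*ax),'mouth',proj(G+.036*ax))
E
```

```text
2.25 [ 0.54000224 -0.23196703  0.1661681 ] [ 0.53973118 -0.23238017  0.16580831] 0.05986236735709739 [-0.75160891 -0.51451345  0.22041164]
proj G [282.67312089 209.96316809] glass [282.63310142 100.1516957 ] mouth [282.68762546 249.76296914]
```

View pics/wrist1.png

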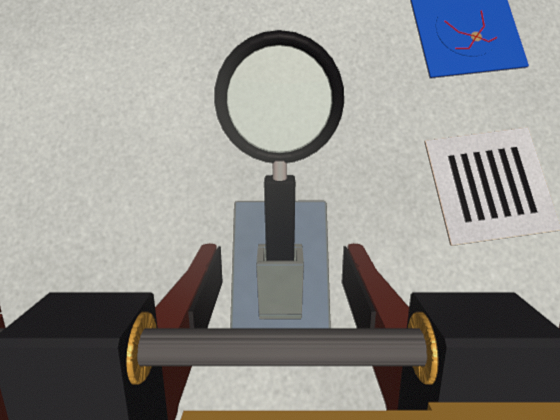

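The wrist view shows the ring at (280,97), the handle at column 280 and the pocket mouth at row ~250. The predictions were 282.6, 100 and 250, so I shift by 1.3 mm and go in.

```bash
python3 - <<'E'
from h import *
R=rot(YAW,np.radians(-30),1)
g=G-.0013*R[:,2]-.001*np.array([h0[0]*.7,h0[1]*.7,-.7])
env.move_linear(tcp(g,R),R,velocity=.08)
o=env.get_obs();print(o['clock'],o['ee_pos'],tcp(g,R),o['contact_force'])
print(fingers.gripper_to(.01,35));env.pause(.2)
o=env.get_obs();print(o['clock'],o['opening'],o['contact_force'],o['ft_torque'])
p,d=imaging.read_camera('wrist');save('wrist2',p)
E
```

```text
3.825 [ 0.4866492  -0.2167521   0.07169724] [ 0.48628962 -0.21662644  0.07124552] [-0.56971444 -0.37123608  0.64427747]
False
4.7 0.02159277042261122 [ 0.79980792  0.526933   -1.03143156] [ 0.04991331 -0.27870471  0.0227217 ]
```

View pics/wrist2.png

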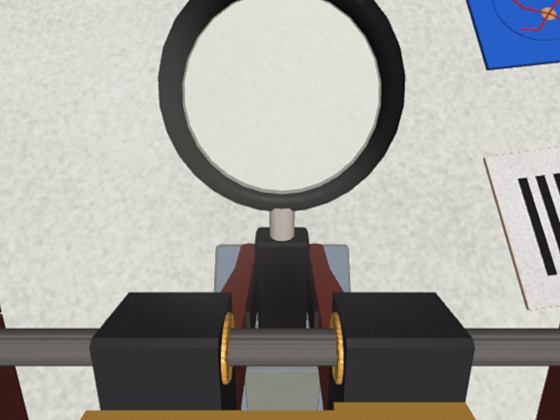

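The jaws hold the handle between rows 230 and 320, with an opening of 21.6 mm against the 22 mm handle. Next I draw the lens out along the 45° slope.

```bash
python3 - <<'E'
from h import *
o=env.get_obs();P=np.array(o['ee_pos']);dr=(np.array([0,0,1])-h0)/2**.5
for s in (.03,.085):
    env.move_linear(P+s*dr,None,velocity=.05);o=env.get_obs();print(o['clock'],o['opening'],o['contact_force'],o['ee_pos'])
p,d=imaging.read_camera('wrist');save('wrist3',p)
p,d=imaging.read_camera('side');save('side3',p)
E
```

```text
5.5 0.021519964988482805 [-0.78057739  0.13664726 -1.29924674] [ 0.46603022 -0.21009563  0.09246112]
6.75 0.021732123246546428 [ 0.11623526 -1.20215542 -0.92913731] [ 0.42907282 -0.19823506  0.13099425]
```

View pics/wrist3.png

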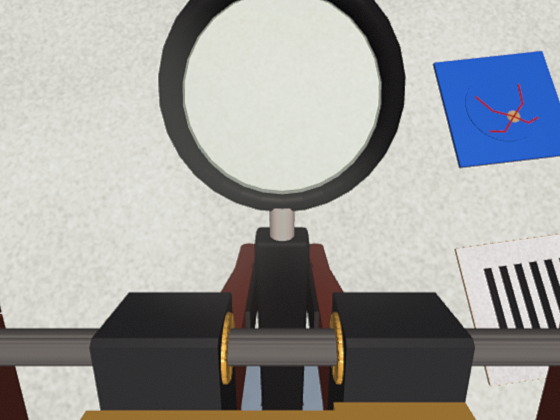

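View pics/side3.png

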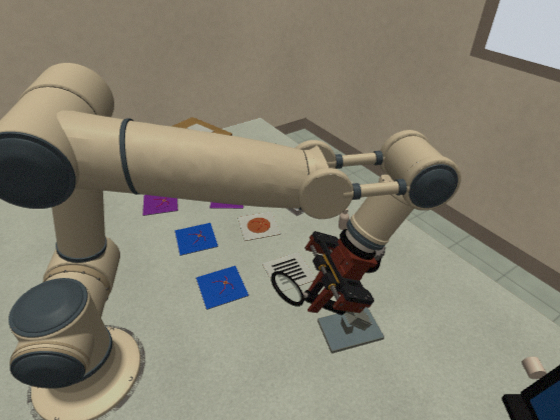

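```bash
python3 - <<'E'
from h import *
o=env.get_obs();P=np.array(o['ee_pos'])
env.move_linear(P+[0,0,.06],None,velocity=.15)
y=.35;R=rot(y,np.radians(12),1);h=np.array([np.cos(y),np.sin(y),0])
f=np.array([.546,.201,.17])+.08*h
env.move_pose(tcp(f,R),R)
o=env.get_obs();print(o['clock'],o['opening'],o['contact_force'],o['ee_pos'],tcp(f,R))
for c in ('wrist','scene','side'):
    p,d=imaging.read_camera(c);save(c+'4',p);np.savez(c+'4.npz',p=p,d=d,ee_pos=o['ee_pos'],ee_rot=o['ee_rot'])
E
```

```text
9.1083 0.021640343299431587 [ 0.32862082 -0.02949538 -1.98850711] [0.62512335 0.22855969 0.15117673] [0.62486064 0.22978638 0.1514152 ]
```

View pics/wrist4.png

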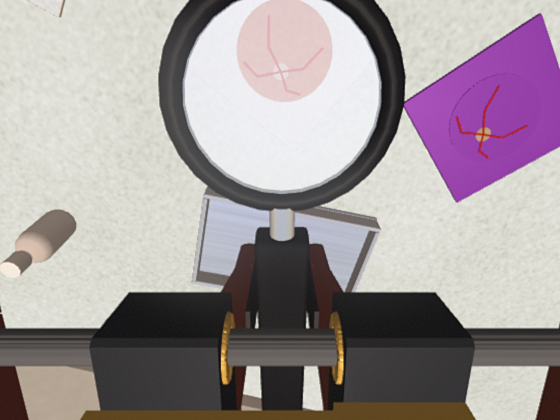

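View pics/scene4.png

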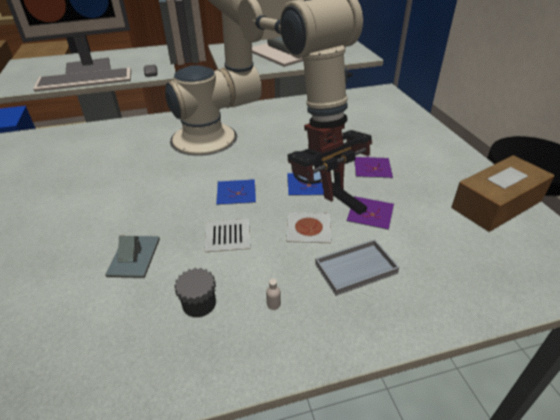

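View pics/side4.png

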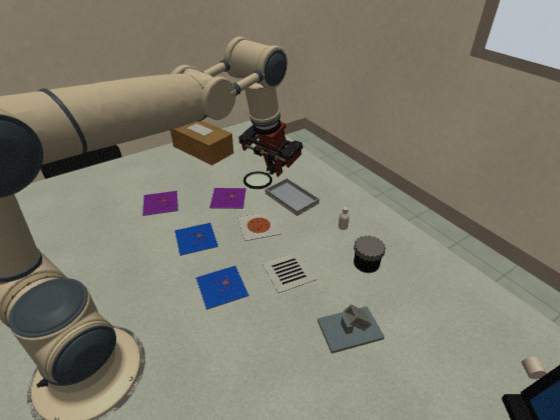

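The lens is held over the round card and the bystanders look untouched. Now I measure the ring pose and the print centre.

```bash
cat > meas.py <<'E'
from h import *
from scipy.optimize import least_squares
def meas(f):
    D=np.load(f);p=D['p'].astype(int);d=D['d'];o=dict(ee_pos=D['ee_pos'],ee_rot=D['ee_rot'])
    dark=(p.max(2)<75).astype(np.uint8);dark[222:]=0
    v,u=np.nonzero(cv2.erode(dark,np.ones((3,3)))&(d>.05)&(d<.25))
    rr=np.hypot(u-281,v-88);k=(rr>97)&(rr<135)&(v<205);u=u[k];v=v[k]
    X=world('wrist',d[v,u],u,v,obs=o)
    c=X.mean(0)
    for _ in range(3):
        w=np.linalg.svd(X-X.mean(0),full_matrices=False)[2];n=w[2]*np.sign(w[2][2]);r=(X-X.mean(0))@n
        X=X[abs(r)<max(2*r.std(),5e-4)]
    print('rim n',len(X),'rms mm',1e3*r.std(),'normal',n.round(4),'tilt deg',np.degrees(np.arccos(n[2])).round(2))
    e1=w[0];e2=w[1];m0=X.mean(0);a=(X-m0)@e1;b=(X-m0)@e2
    s=least_squares(lambda q:np.hypot(a-q[0],b-q[1])-q[2],[0,0,.038],loss='soft_l1',f_scale=.002).x
    C=m0+s[0]*e1+s[1]*e2;print('rim top centre',C,'mean r',s[2])
    # inner edge ellipse: ring hole, ray onto z plane
    y,x=np.mgrid[:420,:560];hole=((p.max(2)>=110)&(np.hypot(x-281,y-88)<112)&(y<192)).astype(np.uint8)
    cn=max(cv2.findContours(hole,0,1)[0],key=len)[:,0];cn=cn[cn[:,1]>4]
    # points on plane of rim
    W0=world('wrist',np.ones(len(cn)),cn[:,0],cn[:,1],obs=o);m=imaging.camera_model('wrist');T=np.array(m['T_tool_cam'])
    oc=o['ee_rot']@T[:3,3]+o['ee_pos'];dd=W0-oc;Q=oc+dd*(((C-oc)@n)/(dd@n))[:,None]
    a=(Q-C)@e1;b=(Q-C)@e2;s=least_squares(lambda q:np.hypot(a-q[0],b-q[1])-q[2],[0,0,.035],loss='soft_l1',f_scale=.001).x
    C2=C+s[0]*e1+s[1]*e2;print('inner edge centre',C2,'r',s[2]);
    print('glass centre est',C2-.004*n)
    red=((p[...,0]-p[...,2]>25)&(np.hypot(x-281,y-88)<97)).astype(np.uint8)
    red=cv2.morphologyEx(red,cv2.MORPH_CLOSE,np.ones((7,7)))
    cn=max(cv2.findContours(red,0,1)[0],key=len)[:,0];cn=cn[cn[:,1]>3]
    W=world('wrist',None,cn[:,0],cn[:,1],z=.004,obs=o)[:,:2]
    s=least_squares(lambda q:np.hypot(*(W-q[:2]).T)-q[2],[*W.mean(0),.036],loss='soft_l1',f_scale=.001).x
    print('print centre',s[:2],'dia',2*s[2]);return n,C2-.004*n,s
E
python3 - <<'E'
from meas import *
meas('wrist4.npz')
# cards from initial pictures
for c,w0 in (('scene',(280,205,340,250)),('side',(235,208,285,245))):
    D=np.load(c+'0.npz');p=D['p'].astype(int);print(c,p[215 if c=='scene' else 218,295 if c=='scene' else 250])
    r,b=p[...,0],p[...,2];m=np.zeros(r.shape,np.uint8);x0,y0,x1,y1=w0;m[y0:y1,x0:x1]=(r-b>40)[y0:y1,x0:x1]
    m=cv2.morphologyEx(m,cv2.MORPH_CLOSE,np.ones((5,5)));v,u=np.nonzero(m);W=world(c,None,u,v,z=.004)[:,:2];print(W.mean(0),np.ptp(W,0))
E
```

```text
rim n 6648 rms mm 0.6818737134515636 normal [0.0105 0.0017 0.9999] tilt deg 0.61
rim top centre [0.54738835 0.19913608 0.17517962] mean r 0.03591780244449013
inner edge centre [0.54769388 0.19898475 0.17517667] r 0.03224049332421013
glass centre est [0.54765191 0.19897804 0.17117689]
print centre [0.54335829 0.20016394] dia 0.06700401522237641
scene [170 172 168]
[0.54668975 0.20243238] [0.06718086 0.06772084]
side [160 162 148]
[0.54396719 0.19996231] [0.06810756 0.07049736]
```

```bash
python3 - <<'E'
from meas import *
y=.35;R=rot(y,np.radians(12.5),1)
o=env.get_obs()
T=np.array([.545,.2008,.100]);C=np.array([.5477,.1990,.1712])
env.move_linear(np.array(o['ee_pos'])+(T-C),R,velocity=.06);env.pause(.5)
o=env.get_obs();print(o['clock'],o['opening'],o['contact_force'],o['ee_pos'])
for c in ('wrist','scene','side'):
    p,d=imaging.read_camera(c);save(c+'5',p);np.savez(c+'5.npz',p=p,d=d,ee_pos=o['ee_pos'],ee_rot=o['ee_rot'])
meas('wrist5.npz')
E
```

```text
11.1 0.021368034152153065 [ 0.06083539 -0.17681595 -1.85146881] [0.62256106 0.23037908 0.08012598]
rim n 6396 rms mm 0.6906075160837918 normal [ 0.0027 -0.0018  1.    ] tilt deg 0.19
rim top centre [0.5446398  0.20073051 0.10331487] mean r 0.03591212752924614
inner edge centre [0.54498232 0.20059829 0.1033137 ] r 0.0322488208799106
glass centre est [0.54497148 0.20060549 0.09931373]
print centre [0.54052085 0.20146961] dia 0.06234100376215971
```

View pics/wrist5.png

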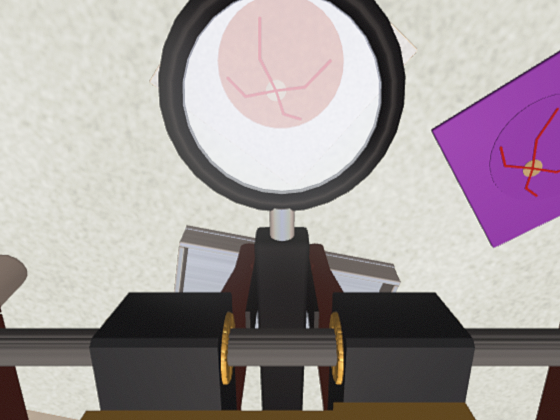

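View pics/side5.png

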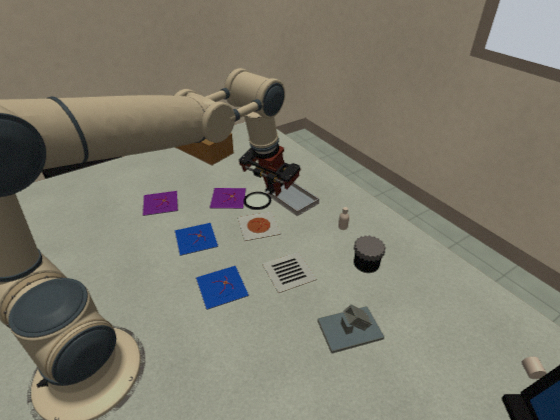

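View pics/scene5.png

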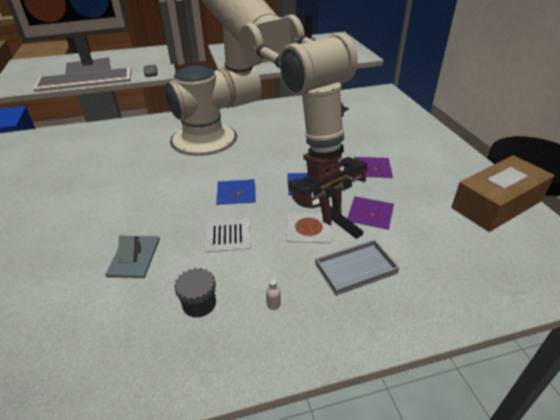

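```bash
python3 - <<'E'
from meas import *
for f,ym in (('wrist4.npz',5),('wrist5.npz',30)):
    D=np.load(f);p=D['p'].astype(int);o=dict(ee_pos=D['ee_pos'],ee_rot=D['ee_rot'])
    y,x=np.mgrid[:420,:560]
    red=((p[...,0]-p[...,2]>25)&(np.hypot(x-281,y-88)<97)).astype(np.uint8)
    cn=max(cv2.findContours(cv2.morphologyEx(red,cv2.MORPH_CLOSE,np.ones((7,7))),0,1)[0],key=len)[:,0]
    cn=cn[(cn[:,1]>ym)&(np.hypot(cn[:,0]-281,cn[:,1]-88)<93)]
    W=world('wrist',None,cn[:,0],cn[:,1],z=.004,obs=o)[:,:2]
    s=least_squares(lambda q:np.hypot(*(W-q[:2]).T)-q[2],[*W.mean(0),.036],loss='soft_l1',f_scale=.001)
    print(f,s.x[:2],2*s.x[2],len(cn),np.abs(s.fun).max())
D=np.load('side5.npz');p=D['p'];m=(p.max(2)<75).astype(np.uint8);w=np.zeros_like(m);w[186:213,240:274]=1
n,l,s,ce=cv2.connectedComponentsWithStats(m*w);
cs,hi=cv2.findContours(m*w,cv2.RETR_CCOMP,1)
for k,hh in zip(cs,hi[0]):
    if len(k)>20: e=cv2.fitEllipse(k);print(hh[3]>=0,e,world('side',None,*e[0],z=.1))
a=np.load('scene0.npz')['p'].astype(int);b=np.load('scene5.npz')['p'].astype(int)
df=(np.abs(a-b).max(2)>40)
for n,(x0,y0,x1,y1) in dict(jar=(170,262,222,320),bottle=(260,275,286,312),tray=(310,240,405,295)).items(): print(n,df[y0:y1,x0:x1].sum())
E
```

```text
wrist4.npz [0.5427571  0.19995765] 0.06710249488606881 252 0.015992020748014393
wrist5.npz [0.53640565 0.20094868] 0.06678059848487505 461 0.013474946359995962
False ((258.8536376953125, 198.59388732910156), (18.925838470458984, 32.39668273925781), 63.77716064453125) [0.55150086 0.20303665 0.1       ]
True ((257.01519775390625, 199.8456268310547), (14.731302261352539, 24.132417678833008), 87.84803009033203) [0.54389922 0.20085677 0.1       ]
jar 0
bottle 0
tray 0
```

```bash
python3 - <<'E'
from meas import *
for f in ('wrist4.npz','wrist5.npz'):
    D=np.load(f);p=D['p'].astype(int);o=dict(ee_pos=D['ee_pos'],ee_rot=D['ee_rot'])
    print(p[62,200:360:8,0]-p[62,200:360:8,2], 'col', p[0:150:8,290,0]-p[0:150:8,290,2])
    y,x=np.mgrid[:420,:560]
    red=((p[...,0]-p[...,2]>16)&(np.hypot(x-281,y-88)<96)).astype(np.uint8)
    red=cv2.morphologyEx(red,cv2.MORPH_OPEN,np.ones((3,3)))
    cn=max(cv2.findContours(cv2.morphologyEx(red,cv2.MORPH_CLOSE,np.ones((9,9))),0,1)[0],key=len)[:,0]
    k=(cn[:,1]>6)&(np.hypot(cn[:,0]-281,cn[:,1]-88)<92);cn=cn[k]
    W=world('wrist',None,cn[:,0],cn[:,1],z=.004,obs=o)[:,:2]
    s=least_squares(lambda q:np.hypot(*(W-q[:2]).T)-q[2],[*W.mean(0),.036],loss='soft_l1',f_scale=.001)
    print(f,s.x[:2],2*s.x[2],len(cn),np.abs(s.fun).max(), cn.min(0),cn.max(0))
    q=D['p'].copy();q[cn[:,1],cn[:,0]]=[0,255,0];save(f[:6]+'m',q[:220,140:420])
    m=imaging.camera_model('wrist');T=np.array(m['T_tool_cam']);print('cam',o['ee_rot']@T[:3,3]+o['ee_pos'],o['ee_rot']@T[:3,2])
E
```

```text
[-5 -5 -6 -5 -6 24 24 24 25 24 25 25 24 25 24 26 25 -5 -5 -4] col [26 24 25 24 25 24 24 25 24 24 26 24 24 -5 -4 -6 -5 -5 -6]
wrist4.npz [0.54545569 0.19989235] 0.0703769492568577 229 0.00048442598271851434 [237   7] [331 100]
cam [0.52356561 0.19059966 0.29435528] [ 0.44384519  0.15951681 -0.88179126]
[-5 -5 -7 25 25 24 25 25 24 25 25 25 25 26 25 24 42 23 -4 -5] col [24 25 25 24 25 23 25 24 26 25 26 41 23 24 24 23 -5 -4 -5]
wrist5.npz [0.54561389 0.20000822] 0.0708421294504006 292 0.00038609804072755466 [218   7] [342 127]
cam [0.51980897 0.19172765 0.22226362] [ 0.45132665  0.16349153 -0.87725411]
```

```bash
cd pics; python3 -c "
import cv2,numpy as np
cv2.imwrite('m.png',np.hstack([cv2.imread('wrist4m.png'),cv2.imread('wrist5m.png')]))"
```

```text
(no output)
```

View pics/m.png

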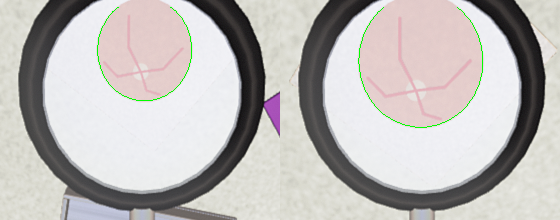

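The corrected mask fits the print at (0.5456, 0.2000) from both heights, with a diameter of about 71 mm and residuals under 0.5 mm. The glass is at (0.5450, 0.2006, 0.099) and tilted 0.2°, so I hand in.

```bash
python3 - <<'E'
from h import *
o=env.get_obs();print(o['clock'],o['opening'],np.abs(o['joint_velocities']).max(),o['contact_force'])
print(ticket.hand_in())
E
```

```text
11.25 0.021336421129771268 0.000867136358444971 [ 0.39367182  0.49695177 -1.11211993]
the job is handed in; nothing more can be done
None
```

I took the lens by its handle, drew it out of the stand along the 45° slope and turned it level. I handed the job in at about 11.3 s of the 43 s allowed, with the arm still holding the lens over the round eye print.

**Final position:** From the wrist camera, the glass centre is at (0.5450, 0.2006, 0.099) m, tilted about 0.2°. The print centre is at (0.5456, 0.2000) m, so the two are about 1 mm apart and the glass is about 10 cm above the table.

**Hold:** The finger opening stayed at about 21.5 mm, against the 22 mm handle. The ring stayed at the same place in the wrist images, so the lens did not slip.

**Bystanders:** The jar, bottle and tray showed no changed pixels between the first and last scene pictures. The last pictures also show the cards and stand in place.

**Checks that disagreed:**
- **Print centre:** My first wrist fits were up to 9 mm off because the colour threshold was too high. With a lower threshold, both heights agreed to 0.5 mm or better. The scene and side views put the print centre within about 3 mm of that.
- **Glass centre:** In the last side view, the fit to the ring's outer edge was off by about 7 mm because the handle ran into it. The inner-edge fit agreed to about 1 mm.
- **Ring size:** The inner edge measured 32 mm in radius, and I had no given size to check that against.

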